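# Push the gearbox half home in the corner stop

## Robot

A 6-joint arm with a two-finger parallel gripper is mounted at the origin on the work surface. World frame = base frame: x ahead of the robot, y to its left, z up, the work surface at z = 0. Lengths are in m, angles in degrees, forces in N, time in s.
With the tool pointing down it reaches from about 0.25 to 0.725 m from the base axis. Payload 9.7 kg.
Tool frame: the origin (TCP) lies midway between the tips of the shut fingers; the grasp point (between the pads) lies 19 mm behind it; x points along the fingers, y is the direction in which the jaws open and shut, and the axes are right-handed (so a half turn about x gives the same grasp; the last joint's range is limited). The gripper opens to 85 mm and grips with 20 to 120 N. Pads are 22 mm wide; open, the fingers measure 114 mm over their backs; the gripper's body (76 mm by 85 mm) begins 54 mm behind the grasp point. The pads swing forward as they close: fully open they stand 13 mm farther back than shut.
Start: joints at [73.568, 4.979, 10.078, 95.1, 0, 90], TCP at [0.156, 0.528, 0.231] pointing down, gripper open.
Joint ranges: [-179.16, 179.16], [-48.56, 103.87], [-65.8, 70.77], [-126.05, 130.52], [-82.76, 87.17], [-180, 180]. Speed limits (degrees/s): [127.2, 127.2, 147.25, 180, 180, 180].

## Interface

Orientations are given as [roll, pitch, yaw] about the fixed x, y, z axes, in that order (R = Rz(yaw) Ry(pitch) Rx(roll)).
In Python, from workcell import bot, cams gives the robot as it stands.
- The arm moves only by the tool apply_moves, never from a script. Its argument "commands" is a list of rows, each a list of 5 numbers: the shift along the tool's x, y, z in m, then the turn about the tool's x in rad, then the opening, from -1 (shut) to 1 (fully open). In form: [[tx, ty, tz, roll, hand], ...]. A call has 1 to 12 rows; each row is the pose to reach, as a shift and turn from the pose measured when the call began, along the tool's axes at that moment; what a row does not reach only later rows make up. A row lasts 1/10 s, in which the tool goes at most 50 mm and 8.59 degrees, less where a joint would pass 70% of its speed; a pose out of reach is approached as far as the arm can. A call with a gripper value outside its range is refused whole. The fingers move at their own pace and stop on an object; "newtons" is the grip in N (left out, the last holds). Time passes only in rows, so rows that repeat a pose let the fingers close. It gives the time, the measured TCP pose, the force and the opening at its end, in the units of the state.
- bot.get_obs(): the state, without advancing time (a new reading comes with each control period).
- cams.camera(name): name is "scene" or "top" or "wrist"; returns a dict with "frame" (480x640x3 uint8, blue, green, red), "depth" (480x640 float32, m along the optical axis (not along the pixel's ray), 0 where there is no reading), "camera_matrix" (3x3 intrinsics, pixels), "R" (3x3) and "t" (3): a world point X has camera coordinates R X + t; the wrist camera has in their place "mount" (4x4, takes a point from camera to tool coordinates, whose origin is the TCP and whose axes are the tool frame's). Camera axes: x right, y down, z forward; pixel columns grow to the right and rows downward; lengths in m; the calibration is good to about 2 mm. The wrist camera is an equidistant fisheye: a pixel r from the principal point sees the ray r / f radians off the axis. A picture is of the moment at which its call begins: read the wrist's pose just before it.
- bot.job_done(): hands the job in, once; it reports no verdict.
Trained networks look in the newest picture that a camera, given by its name, has taken for a name from the list of things; names that differ only in an ending like _2 or _b are one class to them, and where a whole thing is asked for, a point or a joint stands for the part that bears it (a point fixed in the world has none). Each returns a list of dicts, best first, with "confidence" (0 to 1); they miss things now and then, are a little off and sometimes report something else, mostly with a low value. They report only what shows in the picture. A call takes as long as a camera call.
- cams.spot_in(name, camera): "rect" ([left, top, right, bottom] in pixels, round what is visible of it).
The state is a dict: "time": time; "q": joint angles; "qd": joint speeds; "joint_efforts": joint torques, N m; "ee_pos": TCP position; "tcp_rot": TCP orientation; "wrist_force": force on the tool from outside, world axes, zero at the start; "torque": the same for the moment, N m; "opening": finger opening in m.
Only numpy, scipy, OpenCV 4.12 (cv2) and the standard library are available. Lean on these libraries where they do the work, as an engineer would, in place of code of your own. Each camera call takes 0.05 s, during which the arm holds its last target. There are 200 camera calls.

## Task

Get the gearbox half backed up for driving out its bearing: push it along the tiles, from the outside, into the red corner stop, until its long far side lies flush against the long red fence and its left end is up against the short red bar. Only push it with the fingers: do not reach down into it, grip it, lift it or tip it. Leave the other things on the table where they are, and finish clear of it.

Things in the scene. Friction and masses are not known exactly. Their poses are not given: they have to be found in the camera images.
- casting: Loose dark-grey corroded magnesium gearbox half, open-topped tub, 0.5-1 kg, slides at 3-12 N. 100 mm along its x, 170 mm along its y (long side), 42 mm high, walls 8 mm, flat upright outer sides. Origin: centre of its underside; x points to the far long side (goes against the fence), y to its left end. Starts up to 20 degrees askew, 75 to 115 mm short of the fence and 55 to 115 mm short of the short bar.
- far_left (a point): Corner of the gearbox half where its far long side meets its left end, 20 mm above its underside: at (+50, +85, +20) mm in its frame.
- far_right (a point): Corner of the gearbox half where its far long side meets its right end, 20 mm above its underside: at (+50, -85, +20) mm in its frame.
- stop: Fixed red steel L-shaped corner stop, bars 28 mm high, 20 mm thick. Origin: the inside corner, on the table. Long fence: face in the plane x = 0 of this frame, y = -300 to 0 mm, bar beyond it (+x). Short bar: face in the plane y = 0, x = -110 to 0 mm, bar beyond it (+y). The gearbox half belongs at x < 0, y < 0: home, its origin is at (-50, -85, 0) mm in this frame, with the same yaw.
- gear: Bystander: loose gold-tinted idler gear lying flat, 64 mm across, 20 mm high; origin at the centre of its underside.
- driver: Bystander: loose steel bearing driver standing on its 42 mm foot, 145 mm high; origin at the centre of its underside.
- pick: Bystander: loose brass pick with a black 85 mm handle lying on the table, about 165 mm long along its x, 13 mm high; origin where the brass leaves the handle, at table height, tip towards +x.
- bearing: Bystander: loose steel ball bearing ring lying flat, 52 mm across, 15 mm high; origin at the centre of its underside.
- oilcan: Bystander: loose blue can standing upright, 60 mm across, 130 mm high; origin at the centre of its underside.
- hopper: Bystander: fixed small galvanized hopper, 160 x 180 mm, about 185 mm high with its flared rim (about 230 x 245 mm); origin at the centre of its underside; its front faces -x.
- flap (a joint): Sprung front flap of the hopper, hinged along its top edge; 0 is shut, grows (rad) as the bottom swings out; leave it shut.
- tray: Bystander: fixed yellow bolt tray, 130 x 100 mm, 30 mm high; origin at the centre of its underside.

How it is judged:
By the outcome, as a careful person would: the job done as asked, in the order asked, and still so for the second after the job is handed in, with the robot touching nothing.
It also fails if it takes over 48 s, if anything falls off the work surface, if the arm or the gripper's body presses on something with over 40 N, if the wrist force passes 120 N, or if a joint passes its speed limit or range.

## Working session

There is one attempt and no reset: what is moved stays moved. The work goes in short steps, Python scripts to look and compute and a tool call to move; the robot and the scene stay as the last step left them, time stands still between calls to the robot, and variables do not carry over. Pictures are saved under pics/ and viewed, about 8 in all and at most 12, crops included, and the job is handed in when it is done.

Besides the shell and the picture viewer there is one more tool, called after ">>>" as name(argument=value, ...), one argument or row to a line, values as JSON. apply_moves: Moves the arm, as the interface text tells. Its arguments: {"type":"object","properties":{"commands":{"type":"array"},"newtons":{"type":"number"}},"required":["commands"]}

```bash
mkdir -p pics; ls
python3 - <<'E'
from workcell import bot,cams
import cv2,numpy as np
o=bot.get_obs(); print({k:np.round(v,3).tolist() for k,v in o.items()})
for n in ("top","scene"):
    c=cams.camera(n); cv2.imwrite(f"pics/{n}0.png",c["frame"]); np.savez(f"{n}0.npz",**c)
    print(n,c["camera_matrix"].tolist(),np.round(-c["R"].T@c["t"],3),np.round(c["R"],3).tolist())
    for t in ("casting","stop","gear","driver","pick","bearing","oilcan","hopper","tray"):
        print(t,[(np.round(d["rect"]).tolist(),round(d["confidence"],2)) for d in cams.spot_in(t,n)[:2]])
E
```

```text
pics
{'time': 0.0, 'q': [73.568, 5.011, 10.034, 95.099, 0.001, 90.0], 'qd': [-0.022, -0.026, 0.021, -0.035, -0.012, 0.0], 'joint_efforts': [-0.002, -52.039, 46.48, 0.016, 0.0, -0.0], 'ee_pos': [0.156, 0.527, 0.231], 'tcp_rot': [-90.871, 89.924, -107.303], 'wrist_force': [-0.263, 0.126, -0.136], 'torque': [0.061, 0.046, -0.003], 'opening': 0.085}
top [[546.1307742150724, 0.0, 316.3896582803141], [0.0, 546.1307742150724, 238.70471453140618], [0.0, 0.0, 1.0]] [ 0.33  -0.082  1.54 ] [[0.004, -1.0, -0.002], [-0.985, -0.004, -0.17], [0.17, 0.003, -0.986]]
casting [([273.0, 236.0, 338.0, 275.0], 0.64)]
stop [([237.0, 199.0, 348.0, 246.0], 0.94)]
gear [([171.0, 281.0, 195.0, 305.0], 0.59)]
driver [([202.0, 161.0, 222.0, 185.0], 0.59)]
pick [([447.0, 286.0, 454.0, 320.0], 0.74), ([471.0, 247.0, 507.0, 271.0], 0.63)]
bearing [([194.0, 228.0, 213.0, 248.0], 0.73)]
oilcan [([471.0, 244.0, 507.0, 272.0], 0.69)]
hopper [([71.0, 150.0, 174.0, 249.0], 0.82)]
tray [([419.0, 179.0, 454.0, 232.0], 0.61)]
scene [[490.7062941634885, 0.0, 319.9300672762583], [0.0, 490.7062941634885, 238.33390161141483], [0.0, 0.0, 1.0]] [ 0.917 -0.548  1.016] [[0.807, 0.59, 0.007], [0.507, -0.687, -0.52], [-0.302, 0.424, -0.854]]
casting [([281.0, 197.0, 346.0, 270.0], 0.67)]
stop [([333.0, 185.0, 411.0, 313.0], 0.59)]
gear [([345.0, 120.0, 372.0, 140.0], 0.94), ([445.0, 170.0, 472.0, 215.0], 0.73)]
driver [([444.0, 168.0, 471.0, 218.0], 0.82)]
pick [([135.0, 321.0, 203.0, 358.0], 0.93)]
bearing [([384.0, 160.0, 405.0, 183.0], 0.73)]
oilcan [([132.0, 373.0, 176.0, 422.0], 0.73)]
hopper [([408.0, 50.0, 524.0, 172.0], 0.78), ([410.0, 95.0, 438.0, 147.0], 0.36)]
tray [([221.0, 359.0, 304.0, 442.0], 0.84)]
```

```bash
cat > h.py <<'E'
import numpy as np,cv2
def cloud(c):
    K=c["camera_matrix"];d=c["depth"];v,u=np.mgrid[:480,:640]
    p=np.stack([(u-K[0,2])/K[0,0]*d,(v-K[1,2])/K[1,1]*d,d],-1)
    return (p-c["t"])@c["R"]
def plane(c,uv,z):
    K=c["camera_matrix"];uv=np.atleast_2d(uv).astype(float)
    r=np.c_[(uv-K[:2,2])/np.diag(K)[:2],np.ones(len(uv))]@c["R"]; o=-c["R"].T@c["t"]
    return o+r*((z-o[2])/r[:,2])[:,None]
def proj(c,X):
    p=np.atleast_2d(X)@c["R"].T+c["t"]; p=p@c["camera_matrix"].T; return p[:,:2]/p[:,2:]
E
python3 - <<'E'
from h import *
c=dict(np.load("top0.npz")); P=cloud(c)
f=c["frame"]
cr=f[140:330,150:520]; cv2.imwrite("pics/top_crop.png",cv2.resize(cr,None,fx=2.1,fy=2.1,interpolation=cv2.INTER_CUBIC))
print("table z", np.median(P[300:330,250:400,2]))
hsv=cv2.cvtColor(f,cv2.COLOR_BGR2HSV)
red=((hsv[...,0]<8)|(hsv[...,0]>172))&(hsv[...,1]>120)&(hsv[...,2]>60)
red[:190]=0;red[255:]=0;red[:,:230]=0;red[:,355:]=0
top=red&(abs(P[...,2]-.028)<.008)
print(red.sum(),top.sum())
def rep(n,m):
    q=P[m][:,:2].astype(np.float32); print(n,len(q),np.round(q.min(0),3),np.round(q.max(0),3),cv2.minAreaRect(q))
rep("stop",top)
z=P[...,2]; m=np.zeros_like(red); m[228:282,265:345]=1
rep("cast",m&~red&(abs(z-.042)<.007))
cs=dict(np.load("scene0.npz")); Ps=cloud(cs);fs=cs["frame"]
cv2.imwrite("pics/scene_crop.png",cv2.resize(fs[100:400,130:530],None,fx=2,fy=2,interpolation=cv2.INTER_CUBIC))
E
```

```text
table z 0.0002363416495589096
1021 928
stop 928 [ 0.566 -0.171] [0.705 0.145] ((0.6382461190223694, -0.014279812574386597), (0.1284879744052887, 0.31830137968063354), 2.9994800090789795)
cast 669 [ 0.485 -0.139] [0.607 0.042] ((0.5464625954627991, -0.04875995218753815), (0.10159198939800262, 0.1698000729084015), 8.82858657836914)
```

View pics/top_crop.png

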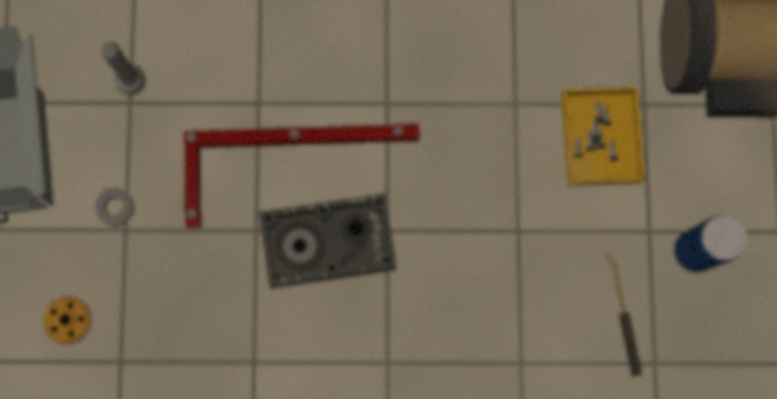

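View pics/scene_crop.png

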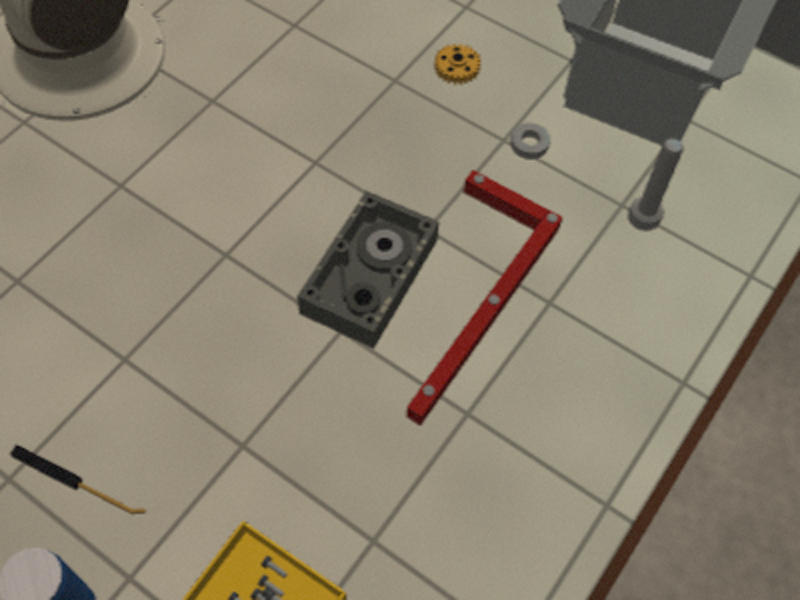

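Both views agree. The red L has its fence at x≈0.68 and the short bar at its left (y≈+0.13). The casting sits clear of it on the robot side, centred near top-crop pixel (328,240), and nothing else is in the way. Next I'll work out the moves in tool axes.

```bash
cat >> h.py <<'E'
from scipy.spatial.transform import Rotation as Ro
S=np.array([0.676,0.128]); TH=np.radians(3.0)
RS=np.array([[np.cos(TH),-np.sin(TH)],[np.sin(TH),np.cos(TH)]])
def tool(o): return Ro.from_euler("xyz",o["tcp_rot"],degrees=True).as_matrix()
def go(o,sxy,z):  # target in stop frame -> shift in tool axes
    w=np.r_[S+RS@np.array(sxy),z]; return np.round(tool(o).T@(w-o["ee_pos"]),3), np.round(w,3)
E
python3 - <<'E'
from h import *
from workcell import bot
o=bot.get_obs(); R=tool(o); print(np.round(R,3))
print("yaw of tool y deg",np.degrees(np.arctan2(R[1,1],R[0,1])),"want 93 or -87")
for n,s,z in (("pre",(-.245,-.17),.2),("down",(-.245,-.17),.0)):
    print(n,go(o,s,z))
c=dict(np.load("top0.npz"))
for n,r,z in (("gear",(183,293),.01),("driver",(212,180),0),("bearing",(203,238),.01),("pick",(450,303),.01)): print(n,np.round(plane(c,r,z),3))
E
```

```text
[[ 0.     0.283  0.959]
 [ 0.     0.959 -0.283]
 [-1.     0.     0.   ]]
yaw of tool y deg 73.56849348388025 want 93 or -87
pre (array([ 0.031, -0.478,  0.438]), array([ 0.44 , -0.055,  0.2  ]))
down (array([ 0.231, -0.478,  0.438]), array([ 0.44 , -0.055,  0.   ]))
gear [[0.437 0.294 0.01 ]]
driver [[0.767 0.227 0.   ]]
bearing [[0.594 0.244 0.01 ]]
pick [[ 0.413 -0.451  0.01 ]]
```

>>> apply_moves(
  commands=[
    [0.03,-0.24,0.22,-0.17,1],
    [0.03,-0.24,0.22,-0.17,1],
    [0.03,-0.24,0.22,-0.17,1],
    [0.03,-0.24,0.22,-0.17,1],
    [0.03,-0.24,0.22,-0.17,1],
    [0.03,-0.24,0.22,-0.17,1],
    [0.03,-0.24,0.22,-0.17,1],
  ],
)

```text
time: 1.7
ee_pos: [0.2993, 0.2324, 0.2013]
tcp_rot: [8.0, 90.0, 1.2]
wrist_force: [0.1, 0.8, 0.9]
opening: 0.0855
```

```bash
cat > st.py <<'E'
from h import *
from workcell import bot
import sys,json
o=bot.get_obs(); R=tool(o)
print("t",round(o["time"],2),"q",np.round(o["q"],1),"tcp",np.round(o["ee_pos"],3),"stopframe",np.round(RS.T@(np.array(o["ee_pos"])[:2]-S),3),"F",np.round(o["wrist_force"],1),"open",round(o["opening"],3),"yaw",np.round(np.degrees(np.arctan2(R[1,1],R[0,1])),2))
for a in sys.argv[1:]:
    s=list(map(float,a.split(","))); print(s,*go(o,s[:2],s[2]))
E
python3 st.py -- 2>/dev/null; python3 st.py " -.245,-.17,.2" " -.245,-.17,.0"
```

```text
t 1.7 q [ 37.9 -18.9 -14.8  94.1  -0.   44.6] tcp [0.299 0.232 0.201] stopframe [-0.371  0.124] F [0.1 0.8 0.9] open 0.085 yaw 83.21
t 1.7 q [ 37.9 -18.9 -14.8  94.1  -0.   44.6] tcp [0.299 0.232 0.201] stopframe [-0.371  0.124] F [0.1 0.8 0.9] open 0.085 yaw 83.21
[-0.245, -0.17, 0.2] [ 0.001 -0.268  0.174] [ 0.44  -0.055  0.2  ]
[-0.245, -0.17, 0.0] [ 0.201 -0.268  0.174] [ 0.44  -0.055  0.   ]
```

>>> apply_moves(
  commands=[
    [0.0,-0.268,0.174,-0.171,1],
    [0.0,-0.268,0.174,-0.171,1],
    [0.0,-0.268,0.174,-0.171,1],
    [0.0,-0.268,0.174,-0.171,1],
    [0.0,-0.268,0.174,-0.171,1],
    [0.0,-0.268,0.174,-0.171,1],
    [0.0,-0.268,0.174,-0.171,1],
    [0.05,-0.268,0.174,-0.171,1],
    [0.1,-0.268,0.174,-0.171,1],
    [0.15,-0.268,0.174,-0.171,1],
    [0.18,-0.268,0.174,-0.171,1],
    [0.198,-0.268,0.174,-0.171,1],
  ],
)

```text
time: 2.9
ee_pos: [0.4389, -0.0541, 0.0005]
tcp_rot: [167.6, 89.8, 170.6]
wrist_force: [-0.4, -0.5, 0.5]
opening: 0.0857
```

```bash
python3 st.py " -.15,-.17,.002" " -.111,-.17,.002"
python3 - <<'E'
from workcell import bot,cams
import cv2
c=cams.camera("scene"); cv2.imwrite("pics/s1.png",cv2.resize(c["frame"][100:400,130:530],None,fx=2,fy=2,interpolation=cv2.INTER_CUBIC))
E
```

```text
t 2.9 q [ -7.   -7.6 -28.   69.8   0.  -10. ] tcp [ 0.439 -0.054  0.   ] stopframe [-0.246 -0.169] F [-0.4 -0.5  0.5] open 0.086 yaw 93.0
[-0.15, -0.17, 0.002] [-0.002 -0.001  0.096] [ 0.535 -0.05   0.002]
[-0.111, -0.17, 0.002] [-0.002 -0.001  0.135] [ 0.574 -0.048  0.002]
```

View pics/s1.png

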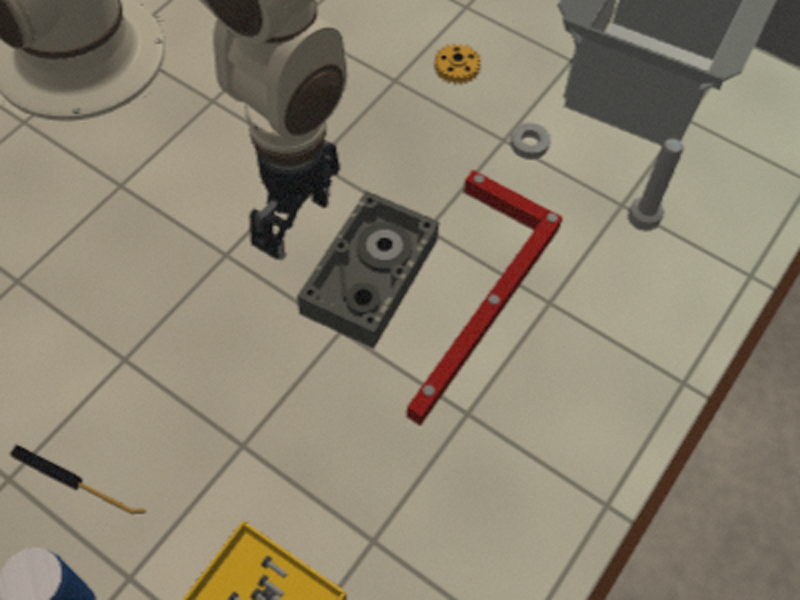

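The picture shows both open fingers low, spread along the casting's near long side and clear of everything. I'll push now.

>>> apply_moves(
  commands=[
    [0,0,0.01,0,1],
    [0,0,0.02,0,1],
    [0,0,0.028,0,1],
    [0,0,0.036,0,1],
    [0,0,0.044,0,1],
    [0,0,0.052,0,1],
    [0,0,0.06,0,1],
    [0,0,0.068,0,1],
    [0,0,0.076,0,1],
    [0,0,0.084,0,1],
    [0,0,0.092,0,1],
    [0,0,0.098,0,1],
  ],
)

```text
time: 4.15
ee_pos: [0.5353, -0.0489, -0.0014]
tcp_rot: [173.9, 89.6, 176.9]
wrist_force: [-11.3, -1.2, 8.5]
opening: 0.0852
```

```bash
cat >> h.py <<'E'
def look(cams,box=(215,265,225,345),zlo=.035,name="top"):
    c=cams.camera(name); P=cloud(c); z=P[...,2]
    hsv=cv2.cvtColor(c["frame"],cv2.COLOR_BGR2HSV)
    m=np.zeros(z.shape,bool); m[box[0]-30:box[1]+30,box[2]:box[3]+20]=1
    m&=(abs(z-.042)<.007)&(hsv[...,2]<130)&~((hsv[...,1]>120)&((hsv[...,0]<8)|(hsv[...,0]>172)))
    n,l,s,_=cv2.connectedComponentsWithStats(m.astype(np.uint8)); k=1+s[1:,4].argmax(); m=l==k
    q=((P[m][:,:2]-S)@RS).astype(np.float32)*1000
    print("cast rect in stop frame mm",len(q),cv2.minAreaRect(q),q.min(0),q.max(0)); return c
E
python3 st.py " -.111,-.17,.001"
python3 - <<'E'
from h import *
from workcell import cams
c=look(cams); 
cv2.imwrite("pics/t2.png",cv2.resize(c["frame"][170:300,220:400],None,fx=4,fy=4,interpolation=cv2.INTER_CUBIC))
E
```

```text
t 4.15 q [ -5.2   5.9 -14.9  69.7  -0.   -8.2] tcp [ 0.535 -0.049 -0.001] stopframe [-0.15  -0.169] F [-11.3  -1.2   8.5] open 0.085 yaw 92.99
[-0.111, -0.17, 0.001] [-0.003 -0.001  0.039] [ 0.574 -0.048  0.001]
cast rect in stop frame mm 147 ((-86.86849975585938, -250.1365203857422), (19.64336585998535, 99.97846221923828), 87.01876068115234) [-137.279  -259.3913] [ -36.43731 -238.34764]
```

View pics/t2.png

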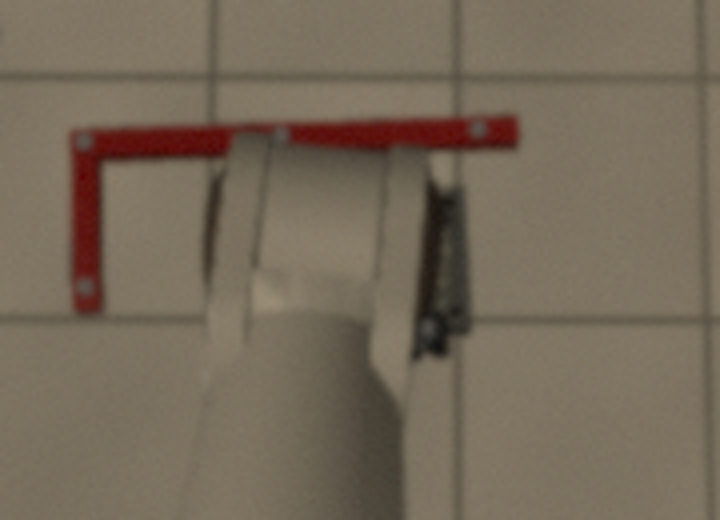

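>>> apply_moves(
  commands=[
    [0,0,-0.008,0,1],
    [-0.008,0,-0.008,0,1],
    [-0.007,0,-0.003,0,1],
    [-0.007,0,0.003,0,1],
    [-0.007,0,0.008,0,1],
    [-0.007,0,0.013,0,1],
    [-0.007,0,0.018,0,1],
    [-0.007,0,0.023,0,1],
    [-0.007,0,0.028,0,1],
    [-0.007,0,0.032,0,1],
    [-0.007,0,0.034,0,1],
  ],
)

```text
time: 5.3
ee_pos: [0.5691, -0.0472, 0.0057]
tcp_rot: [176.4, 89.4, 179.4]
wrist_force: [-22.7, -0.1, 17.5]
opening: 0.0857
```

```bash
python3 st.py " -.111,-.17,.006"
```

```text
t 5.3 q [-4.7 10.1 -9.3 71.1 -0.  -7.7] tcp [ 0.569 -0.047  0.006] stopframe [-0.116 -0.169] F [-22.7  -0.1  17.5] open 0.086 yaw 92.97
[-0.111, -0.17, 0.006] [-0.    -0.001  0.005] [ 0.574 -0.048  0.006]
```

Run:
```python
from h import *
from workcell import cams
c=cams.camera("scene"); np.savez("s3.npz",**c)
cv2.imwrite("pics/s3.png",cv2.resize(c["frame"][150:320,260:440],None,fx=4,fy=3.5,interpolation=cv2.INTER_CUBIC))
P=cloud(c); f=c["frame"].max(-1)
m=np.zeros(f.shape,bool); m[180:290,285:400]=1
hsv=cv2.cvtColor(c["frame"],cv2.COLOR_BGR2HSV)
m&=(hsv[...,1]<110)&(f<125)&(P[...,2]>.034)&(P[...,2]<.06)
q=P[m]; s=(q[:,:2]-S)@RS
k=(s[:,0]>-.125)&(s[:,0]<.02)&(s[:,1]>-.28)&(s[:,1]<-.06); q=q[k];s=s[k]
A=np.c_[s,np.ones(len(s))]
for _ in range(4):
    x=np.linalg.lstsq(A,q[:,2],rcond=None)[0]; r=abs(q[:,2]-A@x); g=r<.003; A,q,s=A[g],q[g],s[g]
print("top plane slopes deg",np.degrees(x[:2]),"z at centre",x@[-.055,-.17,1],len(q),s.min(0),s.max(0),cv2.minAreaRect((s*1000).astype(np.float32)))
```

```text
top plane slopes deg [-0.14940477 -0.04587642] z at centre 0.04136688257301123 760 [-0.1080273  -0.26357352] [-0.00365543 -0.09093138] ((-55.768890380859375, -177.21923828125), (172.67742919921875, 104.24954223632812), 89.83932495117188)
```

View pics/s3.png

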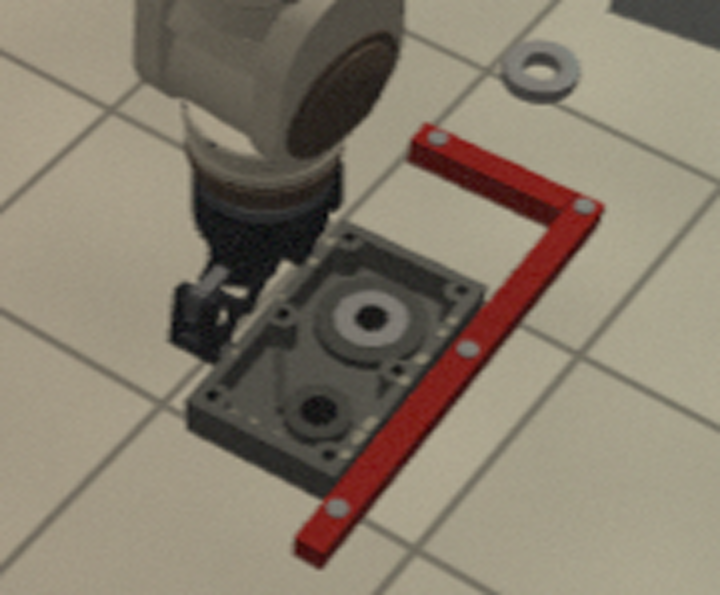

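The casting lies flat (slope 0.15°) and square, with only about 3 mm of gap left to the fence. I'll nudge it on gently.

>>> apply_moves(
  commands=[
    [0,0,0.001,0,1],
    [0,0,0.002,0,1],
    [0,0,0.003,0,1],
  ],
)

```text
time: 5.65
ee_pos: [0.569, -0.0472, 0.0057]
tcp_rot: [177.8, 89.0, -179.2]
wrist_force: [-25.2, 1.4, 16.9]
opening: 0.0852
```

```bash
python3 st.py
```

```text
t 5.65 q [-4.7 10.5 -8.9 71.6 -0.1 -7.6] tcp [ 0.569 -0.047  0.006] stopframe [-0.116 -0.169] F [-25.2   1.4  16.9] open 0.085 yaw 92.94
```

>>> apply_moves(
  commands=[
    [0,0,-0.02,0,1],
    [-0.04,0,-0.03,0,1],
    [-0.08,-0.03,-0.03,0.1,0.5],
    [-0.1,-0.07,-0.03,0.25,0],
    [-0.1,-0.11,-0.03,0.4,-0.06],
    [-0.1,-0.15,-0.02,0.55,-0.06],
    [-0.1,-0.155,0.01,0.7,-0.06],
    [-0.1,-0.155,0.04,0.85,-0.06],
    [-0.1,-0.155,0.066,1.0,-0.06],
    [-0.1,-0.155,0.066,1.15,-0.06],
    [-0.1,-0.155,0.066,1.3,-0.06],
    [-0.1,-0.155,0.066,1.45,-0.06],
  ],
)

```text
time: 6.85
ee_pos: [0.6452, -0.1986, 0.1039]
tcp_rot: [-98.6, 89.0, -179.1]
wrist_force: [-0.1, 0.2, -0.2]
opening: 0.0403
```

```bash
python3 st.py " -.05,-.315,.01" " -.05,-.27,.01" " -.05,-.185,.01"
python3 - <<'E'
from h import *
from workcell import cams,bot
print(np.round(tool(bot.get_obs()),3))
c=look(cams); np.savez("t4.npz",**c)
c=cams.camera("scene"); np.savez("s4.npz",**c); P=cloud(c); f=c["frame"].max(-1)
hsv=cv2.cvtColor(c["frame"],cv2.COLOR_BGR2HSV)
s=(P[...,:2]-S)@RS; z=P[...,2]
m=(hsv[...,1]>120)&((hsv[...,0]<8)|(hsv[...,0]>172))&(abs(z-.028)<.006)
print("red scene",m.sum(),cv2.minAreaRect((s[m]*1000).astype(np.float32)),(s[m]*1000).min(0),(s[m]*1000).max(0))
m=(abs(z-.042)<.005)&(f<140)&(hsv[...,1]<110)&(s[...,0]>-.13)&(s[...,0]<.01)&(s[...,1]<-.06)&(s[...,1]>-.29)
m=cv2.morphologyEx(m.astype(np.uint8),cv2.MORPH_OPEN,np.ones((3,3)))>0
print("cast scene",m.sum(),cv2.minAreaRect((s[m]*1000).astype(np.float32)),(s[m]*1000).min(0),(s[m]*1000).max(0))
E
```

```text
t 6.85 q [-17.   22.7  17.1  85.3  -0.3  63.5] tcp [ 0.645 -0.199  0.104] stopframe [-0.048 -0.325] F [-0.1  0.2 -0.2] open 0.04 yaw 9.52
[-0.05, -0.315, 0.01] [ 0.094  0.    -0.009] [ 0.643 -0.189  0.01 ]
[-0.05, -0.27, 0.01] [ 0.094  0.006 -0.054] [ 0.64  -0.144  0.01 ]
[-0.05, -0.185, 0.01] [ 0.094  0.015 -0.139] [ 0.636 -0.059  0.01 ]
[[-0.017  0.986  0.165]
 [-0.     0.165 -0.986]
 [-1.    -0.017 -0.003]]
cast rect in stop frame mm 513 ((-53.86723327636719, -173.8094482421875), (169.28346252441406, 100.94905090332031), 89.78180694580078) [-104.429855 -258.6275  ] [ -3.3508766 -89.29259  ]
red scene 1331 ((249.77053833007812, -152.3599395751953), (320.10272216796875, 726.0037841796875), 88.3208236694336) [-108.52320451 -305.3951122 ] [611.96519943  17.73606952]
cast scene 377 ((-13.554551124572754, -165.28561401367188), (70.93814086914062, 185.2658233642578), 23.21219253540039) [ -81.84157823 -262.47273905] [ -3.30479995 -90.91049801]
```

>>> apply_moves(
  commands=[
    [0.02,0.0,-0.009,0.114,-0.06],
    [0.06,0.0,-0.009,0.114,-0.06],
    [0.085,0.0,-0.009,0.114,-0.06],
    [0.094,0.0,-0.009,0.114,-0.06],
    [0.094,0.0,-0.009,0.114,-0.06],
  ],
)

```text
time: 7.45
ee_pos: [0.6414, -0.1896, 0.0091]
tcp_rot: [-94.3, 88.9, 179.1]
wrist_force: [-0.4, 0.4, 0.6]
opening: 0.0406
```

```bash
python3 st.py " -.05,-.27,.01" " -.05,-.185,.01"
```

```text
t 7.45 q [-16.3  23.5   7.7  75.2  -0.3  70.3] tcp [ 0.641 -0.19   0.009] stopframe [-0.051 -0.315] F [-0.4  0.4  0.6] open 0.041 yaw 3.35
[-0.05, -0.27, 0.01] [-0.001  0.001 -0.045] [ 0.64  -0.144  0.01 ]
[-0.05, -0.185, 0.01] [-0.001  0.002 -0.13 ] [ 0.636 -0.059  0.01 ]
```

>>> apply_moves(
  commands=[
    [0,0,-0.02,0.006,-0.06],
    [0,0,-0.034,0.006,-0.06],
    [0,0,-0.043,0.006,-0.06],
    [0,0.001,-0.052,0.006,-0.06],
    [0,0.001,-0.061,0.006,-0.06],
    [0,0.001,-0.07,0.006,-0.06],
    [0,0.001,-0.079,0.006,-0.06],
    [0,0.002,-0.088,0.006,-0.06],
    [0,0.002,-0.097,0.006,-0.06],
    [0,0.002,-0.105,0.006,-0.06],
    [0,0.002,-0.112,0.006,-0.06],
    [0,0.002,-0.117,0.006,-0.06],
  ],
)

```text
time: 8.65
ee_pos: [0.6373, -0.0738, 0.0109]
tcp_rot: [-83.0, 89.1, -170.0]
wrist_force: [-0.5, -8.6, 2.0]
opening: 0.04
```

```bash
python3 st.py " -.05,-.185,.01"
python3 - <<'E'
from h import *
from workcell import cams
c=look(cams); 
cv2.imwrite("pics/t5.png",cv2.resize(c["frame"][170:300,220:400],None,fx=4,fy=4,interpolation=cv2.INTER_CUBIC))
c=cams.camera("scene")
cv2.imwrite("pics/s5.png",cv2.resize(c["frame"][140:310,280:460],None,fx=4,fy=3.5,interpolation=cv2.INTER_CUBIC))
E
```

```text
t 8.65 q [-6.5 19.7  2.8 74.1 -0.3 80.5] tcp [ 0.637 -0.074  0.011] stopframe [-0.049 -0.2  ] F [-0.5 -8.6  2. ] open 0.04 yaw 3.0
[-0.05, -0.185, 0.01] [ 0.001 -0.001 -0.015] [ 0.636 -0.059  0.01 ]
cast rect in stop frame mm 318 ((-53.00836944580078, -63.287017822265625), (100.08660888671875, 93.88164520263672), 0.45689377188682556) [-103.18372 -109.85292] [ -2.797149  -15.9797125]
```

View pics/s5.png

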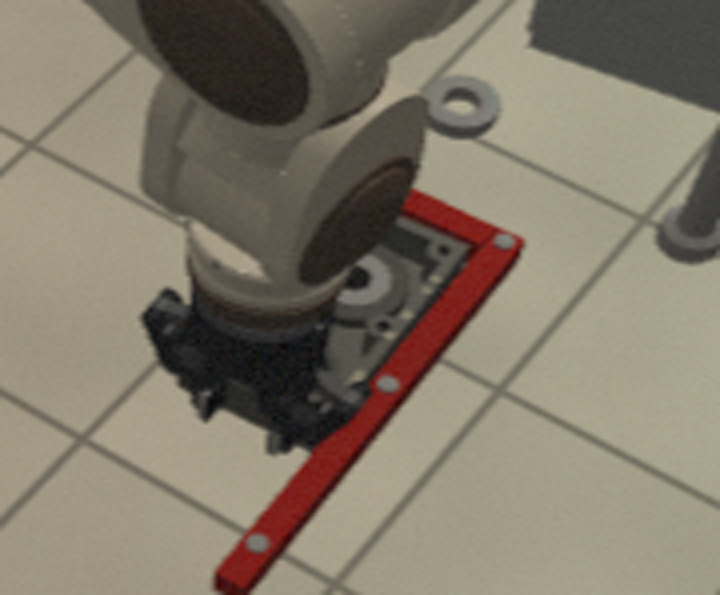

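The casting is still along the fence, with its left end about 15 mm from the short bar. I'll finish that push.

>>> apply_moves(
  commands=[
    [0,0,-0.005,0,-0.06],
    [0,0,-0.009,0,-0.06],
    [0,0,-0.012,0,-0.06],
    [0,0,-0.014,0,-0.06],
    [0,0,-0.016,0,-0.06],
    [0,0,-0.017,0,-0.06],
    [0,0,-0.018,0,-0.06],
  ],
)

```text
time: 9.45
ee_pos: [0.6366, -0.0584, 0.0117]
tcp_rot: [-64.8, 89.0, -151.9]
wrist_force: [-2.0, -24.0, 1.7]
opening: 0.0403
```

```bash
python3 st.py
python3 - <<'E'
from h import *
from workcell import cams
c=look(cams)
E
```

```text
t 9.45 q [-5.  19.3  2.4 74.  -0.5 82.1] tcp [ 0.637 -0.058  0.012] stopframe [-0.049 -0.184] F [ -2.  -24.    1.7] open 0.04 yaw 2.93
cast rect in stop frame mm 297 ((-52.348480224609375, -44.55613327026367), (100.43297576904297, 86.3196792602539), 0.28476452827453613) [-102.70014  -87.47975] [-2.0046456 -1.2973771]
```

Force rose to 24 N at the bar. I'll back away, rise and check.

>>> apply_moves(
  commands=[
    [0,0,0.01,0,-0.06],
    [0,0,0.04,0,-0.06],
    [-0.03,0,0.06,0,-0.06],
    [-0.07,-0.03,0.06,-0.13,-0.06],
    [-0.11,-0.07,0.06,-0.28,0.3],
    [-0.12,-0.11,0.06,-0.43,1],
    [-0.12,-0.15,0.05,-0.58,1],
    [-0.12,-0.19,0.03,-0.73,1],
    [-0.12,-0.22,-0.01,-0.88,1],
    [-0.12,-0.24,-0.05,-1.03,1],
    [-0.12,-0.24,-0.09,-1.18,1],
    [-0.12,-0.24,-0.1,-1.33,1],
  ],
)

```text
time: 10.7
ee_pos: [0.3931, 0.0331, 0.1357]
tcp_rot: [-143.4, 89.1, -153.7]
wrist_force: [0.1, -0.6, 0.4]
opening: 0.0856
```

```bash
python3 st.py " -.15,-.085,.004"
python3 - <<'E'
from h import *
from workcell import cams
c=look(cams); np.savez("t6.npz",**c)
a=c["frame"][185:275,215:345]
c=cams.camera("scene"); np.savez("s6.npz",**c)
b=c["frame"][160:290,290:440]
cv2.imwrite("pics/6.png",np.vstack([cv2.resize(a,(600,300),interpolation=cv2.INTER_CUBIC),cv2.resize(b,(600,300),interpolation=cv2.INTER_CUBIC)]))
E
```

```text
t 10.7 q [  5.  -16.5 -20.3  87.1  -0.3  15.4] tcp [0.393 0.033 0.136] stopframe [-0.288 -0.08 ] F [ 0.1 -0.6  0.4] open 0.086 yaw 79.67
[-0.15, -0.085, 0.004] [0.13  0.028 0.137] [0.531 0.035 0.004]
cast rect in stop frame mm 646 ((-52.696929931640625, -86.4093246459961), (100.87237548828125, 169.91050720214844), 0.35293489694595337) [-103.268326 -171.23674 ] [-1.9961642 -1.31003  ]
```

View pics/6.png

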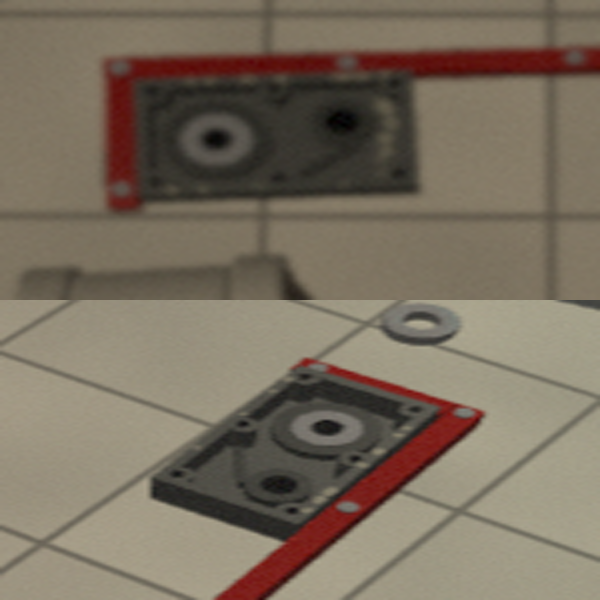

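The casting is seated in the corner in both views (top view: left end on the bar at px ~138, far side along the fence at row ~78). I'll do one gentle confirming push toward the fence, since the final y-push could have eased it off.

>>> apply_moves(
  commands=[
    [0.0,0.02,0.05,-0.12,1],
    [0.02,0.028,0.1,-0.233,1],
    [0.06,0.028,0.112,-0.233,1],
    [0.1,0.028,0.112,-0.233,1],
    [0.125,0.028,0.112,-0.233,1],
    [0.13,0.028,0.112,-0.233,1],
    [0.13,0.028,0.112,-0.233,1],
  ],
)

```text
time: 11.5
ee_pos: [0.5068, 0.0372, 0.0036]
tcp_rot: [-157.0, 89.0, -154.3]
wrist_force: [1.2, -0.2, 0.3]
opening: 0.0854
```

```bash
python3 st.py " -.116,-.085,.004"
```

```text
t 11.5 q [  4.4   2.2 -18.2  70.5  -0.4   1.8] tcp [0.507 0.037 0.004] stopframe [-0.174 -0.082] F [ 1.2 -0.2  0.3] open 0.085 yaw 92.63
[-0.116, -0.085, 0.004] [-0.001 -0.003  0.058] [0.565 0.037 0.004]
```

>>> apply_moves(
  commands=[
    [0,0,0.02,-0.006,1],
    [0,0,0.04,-0.006,1],
    [0,0,0.05,-0.006,1],
    [0,0,0.055,-0.006,1],
    [0,0,0.058,-0.006,1],
    [0,0,0.06,-0.006,1],
    [0,0,0.062,-0.006,1],
    [0,0,0.064,-0.006,1],
  ],
)

```text
time: 12.3
ee_pos: [0.5659, 0.0398, 0.0032]
tcp_rot: [-164.8, 88.5, -161.9]
wrist_force: [-35.1, -0.5, 24.9]
opening: 0.0855
```

```bash
python3 st.py
```

```text
t 12.3 q [ 4.2 10.6 -9.1 71.8 -0.3  1.3] tcp [0.566 0.04  0.003] stopframe [-0.115 -0.082] F [-35.1  -0.5  24.9] open 0.085 yaw 92.94
```

Blocked at the same place as before with 35 N, so it's on the fence. Backing out.

>>> apply_moves(
  commands=[
    [0,0,-0.01,0,1],
    [0,0,-0.04,0,1],
    [-0.03,0,-0.07,0,1],
    [-0.08,0,-0.1,0,1],
    [-0.12,0,-0.14,0,1],
    [-0.15,0,-0.18,0,1],
    [-0.15,0,-0.19,0,1],
    [-0.15,0,-0.19,0,1],
  ],
)

```text
time: 13.1
ee_pos: [0.3785, 0.0313, 0.1604]
tcp_rot: [-162.2, 88.8, -159.2]
wrist_force: [1.1, -0.1, -0.6]
opening: 0.0856
```

```bash
python3 st.py
python3 - <<'E'
from h import *
from workcell import cams
c=look(cams); np.savez("t7.npz",**c)
c0=dict(np.load("top0.npz"))
for t in ("gear","driver","pick","bearing","oilcan"): print(t,[(np.round(d["rect"]).tolist(),round(d["confidence"],2)) for d in cams.spot_in(t,"top")[:2]])
P=cloud(c);s=(P[...,:2]-S)@RS*1000
hsv=cv2.cvtColor(c["frame"],cv2.COLOR_BGR2HSV)
red=((hsv[...,0]<8)|(hsv[...,0]>172))&(hsv[...,1]>110)&(s[...,0]<60)&(s[...,0]>-130)&(s[...,1]>-310)&(s[...,1]<40)
q=s[red&(abs(P[...,2]-.028)<.008)].astype(np.float32); print("red",cv2.minAreaRect(q))
a=c["frame"][180:270,225:345]
cv2.imwrite("pics/7.png",cv2.resize(a,(800,600),interpolation=cv2.INTER_CUBIC))
E
```

```text
t 13.1 q [  5.  -18.1 -18.8  90.5  -0.3   2. ] tcp [0.378 0.031 0.16 ] stopframe [-0.302 -0.081] F [ 1.1 -0.1 -0.6] open 0.086 yaw 92.94
cast rect in stop frame mm 652 ((-50.51224899291992, -85.98960876464844), (104.48824310302734, 170.2100372314453), 0.058675285428762436) [-102.713135 -171.11723 ] [ 1.7789685  -0.87768084]
gear [([173.0, 280.0, 194.0, 304.0], 0.88)]
driver [([198.0, 161.0, 222.0, 184.0], 0.84)]
pick [([445.0, 287.0, 456.0, 322.0], 0.8)]
bearing [([197.0, 229.0, 212.0, 250.0], 0.46), ([244.0, 206.0, 304.0, 244.0], 0.36)]
oilcan [([472.0, 246.0, 505.0, 270.0], 0.6)]
red ((-45.36111831665039, -140.14077758789062), (127.7548828125, 319.5181884765625), 0.1262342780828476)
```

View pics/7.png

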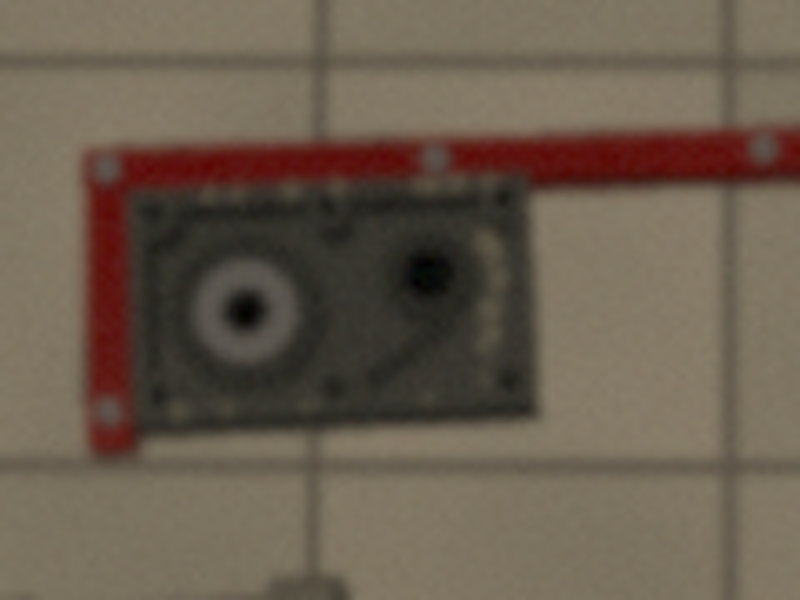

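The casting sits flush on both red bars, with no visible gap along the fence or the bar. The bystanders' boxes haven't shifted beyond detector noise.

```bash
python3 -c "
from workcell import bot
print(bot.job_done())"
```

```text
the job is handed in; nothing more can be done
None
```

The gearbox half is in the red corner stop, with its long far side against the fence and its left end against the short bar. I pushed its near side to the fence with the open fingers, then its right end along the fence to the bar. A last gentle push toward the fence confirmed it was seated. I then backed clear and handed in at about 13 s.

**Final position:** the last top-camera fit put its centre at (-50.5, -86.0) mm in the stop frame, against (-50, -85) for home. Yaw was off by about 0.1°, and the picture showed no visible gap on either side.

**Contact:** each push ended against something solid, at 25 N and then 35 N on the fence and 24 N on the bar.

**Other objects:** the gear, driver, pick, bearing and oilcan showed no shift beyond detector noise. I did not re-measure the tray, the hopper or its flap at the end, but the arm never went near them.

**Checks that disagreed:**
- Before the last fence push, the depth fits read 2–3 mm short of the fence. The final fit was close to home, but its short side came out at 104 mm instead of 100, so these fits are good to only 2–4 mm.
- An upward force of up to 25 N on the fingers during the fence pushes is unexplained. A height check during the first fence push showed the casting lying flat (0.15° slope), and the later pictures showed no tilt.

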